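Start the dish shaker from its control deck

TASK

The dish on the shaker is ready to be mixed. With the fingertips, switch the shaker on by pressing down the raised left end of its rocker switch until it tips over, then push the long narrow bar key all the way down so that it stays in, and last press the large round start button all the way down for a moment and let it come up again. Do not press the other two keys (square, and small round pin), pick nothing up, and leave the dish and the other things where they stand.

Things in the scene. Friction and masses are not known exactly. Their poses are not given: they have to be found in the camera images.
- shaker: White dish shaker fixed to the bench, 172 mm wide (y). Origin on the bench under the centre of its control deck; x points to the dish platform behind, y to its left. Deck 116 x 172 mm, 60 mm high; platform at x 67 to 153 mm, 76 mm high, side rails to 86 mm. Black controls: three keys at x +27, y +48, 0, -48 mm in any order; rocker and start button at x -27, y +42 and -42 mm, either way round.
- rocker_raised_end (a point): Middle of the top outer edge of the rocker's left (shaker +y) paddle, moving with it. Rocker: V of two paddles, 26 mm wide, each 30 mm long along the shaker's y, about a pivot 70 mm above the bench. Off: left end about 10 mm above the pivot and 28 mm to its left. On: left paddle level, right one sloping up. Press 15 mm or more outside the pivot; 2 to 4 N; it stays where left.
- power_rocker (a joint): Rocker angle: 0 = off (left end up), 0.34 rad = on (left end fully down).
- bar_key_top (a point): Centre of the top of the bar key, a long narrow black key, 36 mm (shaker x) by 12 mm (shaker y); its top is 76 mm above the bench when up. Moves with the key.
- bar_key (a joint): How far the bar key is pushed down: 0 = up, 0.006 m = fully down. About 3 N moves it; it has no return spring and stays down.
- square_key_top (a point): Centre of the top of the square key, 28 x 28 mm, 76 mm above the bench. Not to be pressed.
- square_key (a joint): How far the square key is pushed down (m), 0 = up. Not to be pressed.
- pin_key_top (a point): Centre of the top of the small round pin key, 14 mm across, 76 mm above the bench. Not to be pressed.
- pin_key (a joint): How far the pin key is pushed down (m), 0 = up. Not to be pressed.
- start_button_top (a point): Centre of the slightly domed top of the start button, 36 mm across, on a round base plate; 76 mm above the bench when up. Moves with the button.
- start_button (a joint): How far the start button is pressed: 0 = up, 0.006 m = fully down. Spring return; fully down takes about 4.5 N.
- dish: Clear petri dish, 62 mm across, 12 mm high, loose on the shaker's platform. Origin at the centre of its underside. Leave it alone.
- beaker: Clear beaker, 56 mm across, 68 mm high, loose on the bench to the left of the shaker. Origin at the centre of its underside. Leave it alone.
- felt_marker: White marker pen with a red cap, 12 x 117 x 14 mm, lying on the bench in front of the shaker, to the right. Leave it alone.
- small_cap: Blue bottle cap, 34 mm across, 12 mm high, on the bench to the right of the shaker, between it and the big photometer (234 mm high, solid, from world y = 0.02 m to the right, x beyond 0.45 m). Leave it alone.
- rubber_stopper: Reddish rubber stopper, 25 mm across, 24 mm high, on the bench to the right of the shaker, between it and the big photometer (234 mm high, solid, from world y = 0.02 m to the right, x beyond 0.45 m). Leave it alone.

How it is judged (in metres and radians):
On the way, in this order (a step that is already met when the one before it is completed fails the run):
1. the rocker switch is tipped to on (value of joint power_rocker above 0.27 rad), for 0.1 s.
2. the bar key is pushed down (value of joint bar_key above 0.0045 m), for 0.1 s.
3. the start button is pressed down (value of joint start_button above 0.0045 m), for 0.05 s.
At the end, for the whole second after the job is handed in: Rocker on (over 0.27 of 0.34 rad), bar key down (over 4.5 of 6 mm), start button back up (within 1 mm), square and pin keys up (pressed less than 2.5 mm), dish within 15 mm and the other loose things within 30 mm of where they stood (value of joint power_rocker above 0.27 rad and value of joint bar_key above 0.0045 m and value of joint start_button below 0.001 m and value of joint each of square_key, pin_key below 0.0025 m and distance of dish from where it was at the start of the episode below 0.015 m and distance of each of beaker, felt_marker, small_cap, rubber_stopper from where it was at the start of the episode below 0.03 m); the robot touches nothing.
It fails at once if the bar key is pushed before the shaker is switched on (value of joint bar_key above 0.003 m and value of joint power_rocker below 0.2 rad).
It fails at once if the start button is pressed before the shaker is on and the bar key is in (value of joint start_button above 0.003 m and (value of joint power_rocker below 0.2 rad or value of joint bar_key below 0.004 m)).
It fails at once if the square key or the pin key is pressed (value of joint any of square_key, pin_key above 0.0025 m).
It fails at once if the dish is shifted or lifted (distance of dish from where it was at the start of the episode above 0.015 m).
It fails at once if a thing beside the shaker is shifted, lifted or tipped over (distance of any of beaker, felt_marker, small_cap, rubber_stopper from where it was at the start of the episode above 0.03 m or angle between any of beaker, rubber_stopper's own z axis and vertical above 0.4 rad).
It also fails if it takes over 42 s, if anything falls off the work surface, if the arm or the gripper's body presses on something with over 40 N, if the wrist force passes 120 N, or if a joint passes its speed limit or range.

ROBOT

A 6-joint arm with a two-finger parallel gripper is mounted at the origin on a cart in front of the work surface, level with it; the furniture and walls round the work are solid. World frame = base frame: x ahead of the robot, y to its left, z up, the work surface at z = 0. Lengths are in mm, angles in rad, forces in N, time in s.
With the tool pointing down it reaches from about 250 to 775 mm from the base axis. Payload 8.9 kg.
Tool frame: the origin (TCP) lies on the centre line of the jaws, within the pads' length; the fingertips stand env.tip_reach ahead of it and the grasp point (between the pads) is the TCP (env.tip_reach is the distance from the TCP to the fingertips, in mm); z points along the fingers, x is the direction in which the jaws open and shut, and the axes are right-handed (so a half turn about z gives the same grasp; the last joint's range is limited). The gripper opens to 85 mm and grips with 20 to 120 N. Pads are 22 mm wide; open, the fingers measure 114 mm over their backs; the gripper's body (76 mm by 85 mm) begins 54 mm behind the grasp point. The pads swing forward as they close: fully open they stand 13 mm farther back than shut.
Start: joints at [-1.297, 0.291, -0.153, 1.127, 0, 1.431], TCP at [210.619, -480.899, 250.305] pointing down, gripper open.
Joint ranges: [-2.52, 2.52], [-0.91, 1.74], [-1.3, 1.37], [-1.96, 2.02], [-1.52, 1.47], [-3.14, 3.14]. Speed limits (rad/s): [2.22, 2.22, 2.79, 3.14, 3.14, 3.14].

INTERFACE

Orientations are given as a unit quaternion [w, x, y, z].
In Python, from cell import env gives the robot as it stands.
- The arm moves only by the tool drive_tool, never from a script. Its argument "motion" is a list of rows, each an object with "grip": the closure, from 0 (fully open) to 1 (shut); "dp": the shift along the tool's x, y, z in m, a list of three; "turn": the turn, a rotation vector about the tool's x, y, z in degrees, a list of three. In form: [{"grip": grip, "dp": [x, y, z], "turn": [ax, ay, az]}, ...]. A call has exactly 5 rows; each row shifts and turns the commanded pose from where the row before left it, along the tool's axes as they then stand; what a row does not reach is not made up. A row lasts 1/8 s, in which the tool goes at most 62.5 mm and 10.7 degrees, less where a joint would pass 70% of its speed; a pose out of reach is approached as far as the arm can. A call with a gripper value outside its range is refused whole. The fingers move at their own pace and stop on an object; "force" is the grip in N (left out, the last holds). Time passes only in rows, so rows that do not move let the fingers close, or fill a call up. It gives the time, the measured TCP pose, the force and the opening at its end, in the units of the state.
- env.get_obs(): the state, without advancing time (a new reading comes with each control period).
- env.capture(name): name is "side" or "top" or "wrist"; returns a dict with "img" (400x640x3 uint8, red, green, blue), "fov_y" (degrees; the focal length in pixels is half the picture's height over the tangent of half this angle, whatever the lens; pixels are square), "cx", "cy" (the principal point, pixels), "D" ([k1, k2, p1, p2, k3] as OpenCV has them; the pictures are not rectified), "world_from_camera" (4x4, takes a point from camera to world coordinates); the wrist camera has in their place "mount" (4x4, takes a point from camera to tool coordinates, whose origin is the TCP and whose axes are the tool frame's). Camera axes: x right, y down, z forward; pixel columns grow to the right and rows downward; lengths in mm; the calibration is good to about 2 mm. A picture is of the moment at which its call begins: read the wrist's pose just before it. There is no depth.
- env.job_done(): hands the job in, once; it reports no verdict.
Trained networks look in the newest picture that a camera, given by its name, has taken for a name from the list of things; names that differ only in an ending like _2 or _b are one class to them, and where a whole thing is asked for, a point or a joint stands for the part that bears it (a point fixed in the world has none). Each returns a list of dicts, best first, with "confidence" (0 to 1); they miss things now and then, are a little off and sometimes report something else, mostly with a low value. They report only what shows in the picture. A call takes as long as a camera call.
- env.boxes_of(query, camera): "bbox" ([centre column, centre row, width, height] in pixels, round what is visible of it).
- env.trace(query, camera): "pixels" (400x640 bool, what is visible of it) and "bbox" ([centre column, centre row, width, height] in pixels, round what is visible of it).
The state is a dict: "clock": time; "joint_pos": joint angles; "joint_velocities": joint speeds; "joint_efforts": joint torques, N m; "position": TCP position; "tcp_rot": TCP orientation; "ft_force": force on the tool from outside, world axes, zero at the start; "ft_torque": the same for the moment, N m; "gripper_width": finger opening in mm.
Only numpy, scipy, OpenCV 4.12 (cv2) and the standard library are available. Lean on these libraries where they do the work, as an engineer would, in place of code of your own. Each camera call takes 0.05 s, during which the arm holds its last target.

## Working session

There is one attempt and no reset: what is moved stays moved. The work goes in short steps, Python scripts to look and compute and a tool call to move; the robot and the scene stay as the last step left them, time stands still between calls to the robot, and variables do not carry over. Pictures are saved under pics/ and viewed, and the job is handed in when it is done.

Besides the shell and the picture viewer there is one more tool, called after "Call:" in YAML: its name, and indented under it one key for each argument. drive_tool: Moves the arm, as the interface text tells. Its arguments: {"type":"object","properties":{"motion":{"type":"array","items":{"type":"object","properties":{"grip":{"type":"number"},"dp":{"type":"array","items":{"type":"number"}},"turn":{"type":"array","items":{"type":"number"}}}}},"force":{"type":"number"}},"required":["motion"]}

```bash
mkdir -p pics
python3 - <<'E'
from cell import env
import cv2
o=env.get_obs(); print(o['clock'],o['position'],o['tcp_rot'],o['gripper_width'],env.tip_reach)
for n in ("top","side"):
    c=env.capture(n); cv2.imwrite(f"pics/{n}0.png",c['img'][:,:,::-1]); print(n,c['fov_y'],c['cx'],c['cy'],c['D'],c['world_from_camera'])
    for q in ("shaker","rocker_raised_end","bar_key_top","square_key_top","pin_key_top","start_button_top","dish"):
        print(q,[(b['bbox'],round(b['confidence'],2)) for b in env.boxes_of(q,n)[:2]])
E
```

```text
0.0 [ 210.51681421 -480.46911511  249.7204392 ] [-4.50268210e-04  8.37024236e-01 -5.47165397e-01 -5.04339919e-04] 85.78788342973027 19.0
top 53.47489645809757 324.9342921107472 204.6966842018985 [-0.02839099  0.          0.          0.          0.        ] [[ 6.82683934e-03 -9.83569420e-01  1.80401193e-01  4.47522942e+02]
 [-9.99753197e-01 -1.05273579e-02 -1.95632456e-02  2.18171590e+02]
 [ 2.11409581e-02 -1.80223115e-01 -9.83398540e-01  9.26321935e+02]
 [ 0.00000000e+00  0.00000000e+00  0.00000000e+00  1.00000000e+00]]
shaker [([313.2, 184.0, 91.9, 110.4], 0.61)]
rocker_raised_end [([329.8, 216.2, 27.9, 19.0], 0.6)]
bar_key_top [([315.1, 191.2, 4.4, 16.0], 0.42)]
square_key_top [([291.6, 188.4, 10.9, 13.2], 0.65)]
pin_key_top []
start_button_top [([291.6, 211.2, 13.8, 13.7], 0.63)]
dish [([332.6, 155.2, 32.3, 27.3], 0.75)]
side 47.187539492264094 317.3909270940884 204.66172305827598 [-0.00546247  0.          0.          0.          0.        ] [[ 9.44409871e-01 -2.28675765e-01  2.36214711e-01  3.63830108e+02]
 [-3.28748725e-01 -6.48583904e-01  6.86486122e-01 -4.24841158e+02]
 [-3.77767987e-03 -7.25979555e-01 -6.87705907e-01  7.02295847e+02]
 [ 0.00000000e+00  0.00000000e+00  0.00000000e+00  1.00000000e+00]]
shaker [([350.9, 201.6, 111.9, 90.2], 0.67)]
rocker_raised_end [([315.9, 208.4, 13.5, 27.7], 0.69)]
bar_key_top [([340.4, 192.2, 15.7, 8.8], 0.57)]
square_key_top [([333.6, 178.6, 12.2, 10.4], 0.53)]
pin_key_top [([342.4, 207.9, 8.2, 11.2], 0.41)]
start_button_top [([310.1, 183.7, 15.2, 9.2], 0.75)]
dish [([384.1, 192.2, 30.1, 24.7], 0.59)]
```

Run:
```python
import cv2
t=cv2.imread("pics/top0.png"); s=cv2.imread("pics/side0.png")
cv2.imwrite("pics/t0c.png",cv2.resize(t[110:250,220:420],None,fx=4,fy=4,interpolation=cv2.INTER_CUBIC))
cv2.imwrite("pics/s0c.png",cv2.resize(s[130:270,250:450],None,fx=4,fy=4,interpolation=cv2.INTER_CUBIC))
```

```text
(no output)
```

View pics/t0c.png

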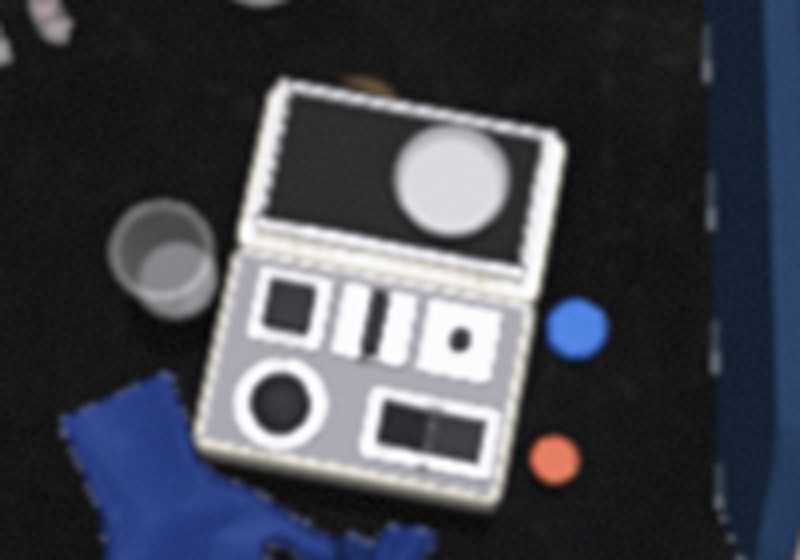

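View pics/s0c.png

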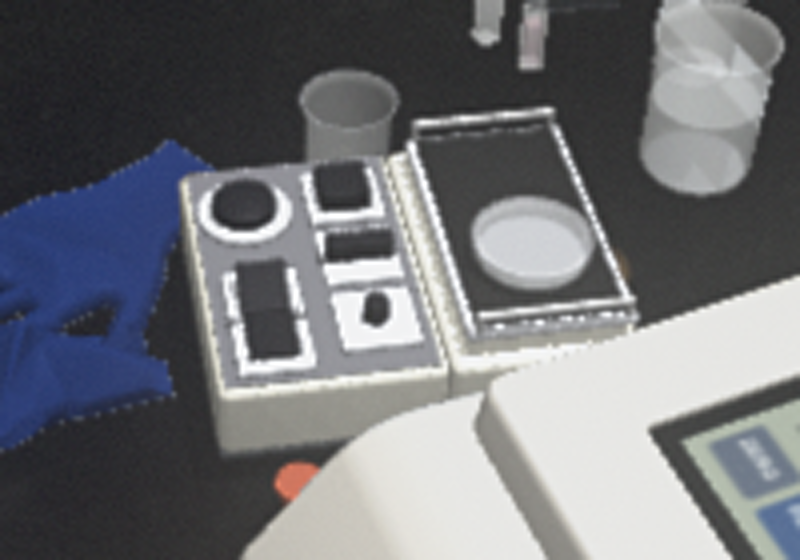

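View pics/top0.png

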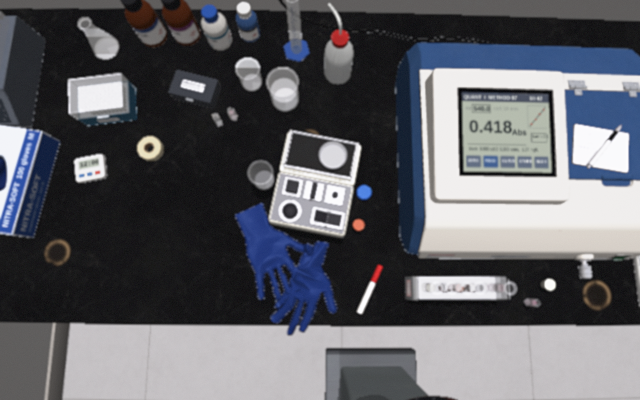

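```bash
cat > h.py <<'E'
import numpy as np, cv2
from scipy.spatial.transform import Rotation as R
def proj(P,c,W=None):
    W=c['world_from_camera'] if W is None else W
    f=200/np.tan(np.radians(c['fov_y'])/2)
    K=np.array([[f,0,c['cx']],[0,f,c['cy']],[0,0,1.]])
    Wi=np.linalg.inv(W)
    rv=cv2.Rodrigues(Wi[:3,:3])[0]
    return cv2.projectPoints(np.asarray(P,float).reshape(-1,3),rv,Wi[:3,3],K,np.array(c['D']))[0].reshape(-1,2)
def s2w(p,P):
    P=np.asarray(P,float); c,s=np.cos(p[2]),np.sin(p[2])
    return np.c_[p[0]+c*P[:,0]-s*P[:,1],p[1]+s*P[:,0]+c*P[:,1],P[:,2]]
KEYS=np.array([[27,48,76],[27,0,76],[27,-48,76],[-27,42,76],[-27,-42,70.]])
E
python3 - <<'E'
from h import *
from cell import env
from scipy.optimize import least_squares
ct=env.capture("top"); cs=env.capture("side")
t=np.array([[290,306],[374,325],[459,340],[281,404],[432,430]])/4+[220,110]-.4
s=np.array([[342,182],[360,242],[377,298],[244,198],[268,310]])/4+[250,130]-.4
for nm in ("t","s","ts"):
    f=lambda p: np.r_[(proj(s2w(p,KEYS),ct)-t).ravel()*('t' in nm),(proj(s2w(p,KEYS),cs)-s).ravel()*('s' in nm)]
    r=least_squares(f,[450,180,0.])
    print(nm,r.x,np.round(r.fun.reshape(-1,2),1).tolist())
print(np.round(s2w(r.x,KEYS)))
for n in("beaker","felt_marker","small_cap","rubber_stopper"): print(n,[b['bbox'] for b in env.boxes_of(n,'top')[:1]])
E
```

```text
t [ 6.08968029e+02  2.31758677e+02 -1.73363716e-01] [[-0.4, 0.2], [0.1, -0.7], [0.4, -0.5], [-0.2, 0.0], [0.0, 0.9], [-0.0, 0.0], [-0.0, -0.0], [-0.0, 0.0], [-0.0, 0.0], [-0.0, 0.0]]
s [ 6.10528402e+02  2.34122074e+02 -1.84177662e-01] [[-0.0, -0.0], [-0.0, -0.0], [-0.0, -0.0], [-0.0, -0.0], [-0.0, 0.0], [0.2, -0.7], [-0.2, -1.0], [0.0, 0.9], [0.0, -0.3], [-0.0, 0.9]]
ts [ 6.09614568e+02  2.32521810e+02 -1.78496950e-01] [[-0.6, -0.2], [-0.1, -0.9], [0.1, -0.7], [-0.6, -0.4], [-0.4, 0.7], [-0.1, -0.2], [-0.3, -0.4], [0.0, 1.4], [-0.2, 0.3], [-0.1, 1.6]]
[[645. 275.  76.]
 [636. 228.  76.]
 [628. 180.  76.]
 [591. 279.  76.]
 [576. 196.  70.]]
beaker []
felt_marker [[370.1, 289.9, 25.4, 48.1]]
small_cap [[361.9, 189.9, 14.5, 15.5]]
rubber_stopper []
```

```bash
cat >> h.py <<'E'
def plan(o,wps,yaw=None,n=5,dec=4):
    """rows to go from obs pose to wp in n rows; yaw = world angle of tool x (deg), tool down"""
    q=o['tcp_rot']; M=R.from_quat([q[1],q[2],q[3],q[0]]); p=np.array(o['position'])
    x=M.as_matrix()[:,0]; y0=np.degrees(np.arctan2(x[1],x[0]))
    Rt=R.from_euler('z',(y0 if yaw is None else yaw),degrees=True)*R.from_euler('x',180,degrees=True)
    rv=(M.inv()*Rt).as_rotvec()
    tgt=np.array(wps,float); step=(tgt-p)/n; rows=[]
    for i in range(n):
        d=M.inv().apply(step)/1000
        rows.append((np.round(d,dec).tolist(),np.round(np.degrees(rv/n),2).tolist()))
        M=M*R.from_rotvec(rv/n)
    print("yaw",round(y0,1),"pos",np.round(p,1))
    for r in rows: print(r)
E
python3 - <<'E'
from h import *
from cell import env
plan(env.get_obs(),[380,190,250],-10.2,15,3)
E
```

```text
yaw -66.3 pos [ 210.6 -480.9  250.3]
([-0.036, -0.028, 0.0], [0.0, -0.0, -3.74])
([-0.035, -0.031, 0.0], [0.0, -0.0, -3.74])
([-0.032, -0.033, 0.0], [0.0, -0.0, -3.74])
([-0.03, -0.035, 0.0], [0.0, -0.0, -3.74])
([-0.028, -0.037, 0.0], [0.0, -0.0, -3.74])
([-0.025, -0.038, 0.0], [0.0, -0.0, -3.74])
([-0.023, -0.04, 0.0], [0.0, -0.0, -3.74])
([-0.02, -0.041, 0.0], [0.0, -0.0, -3.74])
([-0.017, -0.043, 0.0], [0.0, -0.0, -3.74])
([-0.015, -0.044, 0.0], [0.0, -0.0, -3.74])
([-0.012, -0.045, 0.0], [0.0, -0.0, -3.74])
([-0.009, -0.045, 0.0], [0.0, -0.0, -3.74])
([-0.006, -0.046, 0.0], [0.0, -0.0, -3.74])
([-0.003, -0.046, 0.0], [0.0, -0.0, -3.74])
([0.0, -0.046, 0.0], [0.0, -0.0, -3.74])
```

Call:
drive_tool:
  motion:
    - {"grip":1,"dp":[-0.036,-0.028,0],"turn":[0,0,-3.74]}
    - {"grip":1,"dp":[-0.035,-0.031,0],"turn":[0,0,-3.74]}
    - {"grip":1,"dp":[-0.032,-0.033,0],"turn":[0,0,-3.74]}
    - {"grip":1,"dp":[-0.03,-0.035,0],"turn":[0,0,-3.74]}
    - {"grip":1,"dp":[-0.028,-0.037,0],"turn":[0,0,-3.74]}

```text
clock: 1.72
position: [268.1, -256.0, 250.4]
tcp_rot: [0.0, 0.915, -0.403, 0.0]
ft_force: [0.5, 0.8, -0.6]
gripper_width: -0.0
```

Call:
drive_tool:
  motion:
    - {"grip":1,"dp":[-0.025,-0.038,0],"turn":[0,0,-3.74]}
    - {"grip":1,"dp":[-0.023,-0.04,0],"turn":[0,0,-3.74]}
    - {"grip":1,"dp":[-0.02,-0.041,0],"turn":[0,0,-3.74]}
    - {"grip":1,"dp":[-0.017,-0.043,0],"turn":[0,0,-3.74]}
    - {"grip":1,"dp":[-0.015,-0.044,0],"turn":[0,0,-3.74]}

```text
clock: 2.35
position: [324.8, -33.0, 250.6]
tcp_rot: [0.0, 0.968, -0.249, 0.001]
ft_force: [0.4, 0.1, 0.1]
gripper_width: 0.1
```

Call:
drive_tool:
  motion:
    - {"grip":1,"dp":[-0.012,-0.045,0],"turn":[0,0,-3.74]}
    - {"grip":1,"dp":[-0.009,-0.045,0],"turn":[0,0,-3.74]}
    - {"grip":1,"dp":[-0.006,-0.046,0],"turn":[0,0,-3.74]}
    - {"grip":1,"dp":[-0.003,-0.046,0],"turn":[0,0,-3.74]}
    - {"grip":1,"dp":[0,-0.046,0],"turn":[0,0,-3.74]}

```text
clock: 2.98
position: [380.6, 191.4, 250.5]
tcp_rot: [-0.0, 0.996, -0.088, 0.0]
ft_force: [0.5, -0.3, -0.1]
gripper_width: 0.2
```

Run:
```python
from h import *
from cell import env
o=env.get_obs(); print(o['clock'],o['joint_pos'],o['gripper_width'])
c=env.capture("wrist"); cv2.imwrite("pics/w1.png",c['img'][:,:,::-1]); print(c['mount'])
p=s2w([609.6,232.5,-.1785],[[-27,-20,0]])[0]; print(p)
plan(o,[500,210,240],-10.2,5,3)
```

```text
2.975 [ 2.94112155e-01  1.01596480e-01 -3.92647724e-01  1.07589474e+00
 -1.59579504e-04  2.04132196e+00] 0.2441416208246874
[[ 9.99999409e-01 -9.71020742e-04 -4.88829489e-04 -6.49933124e-01]
 [ 1.07111475e-03  9.56930246e-01  2.90315959e-01 -7.26262226e+01]
 [ 1.85872905e-04 -2.90316311e-01  9.56930721e-01 -1.22956578e+02]
 [ 0.00000000e+00  0.00000000e+00  0.00000000e+00  1.00000000e+00]]
[579.47792734 217.61172479   0.        ]
yaw -10.1 pos [380.6 191.4 250.5]
([0.023, -0.008, 0.002], [-0.0, -0.01, 0.02])
([0.023, -0.008, 0.002], [-0.0, -0.01, 0.02])
([0.023, -0.008, 0.002], [-0.0, -0.01, 0.02])
([0.023, -0.008, 0.002], [-0.0, -0.01, 0.02])
([0.023, -0.008, 0.002], [-0.0, -0.01, 0.02])
```

View pics/w1.png

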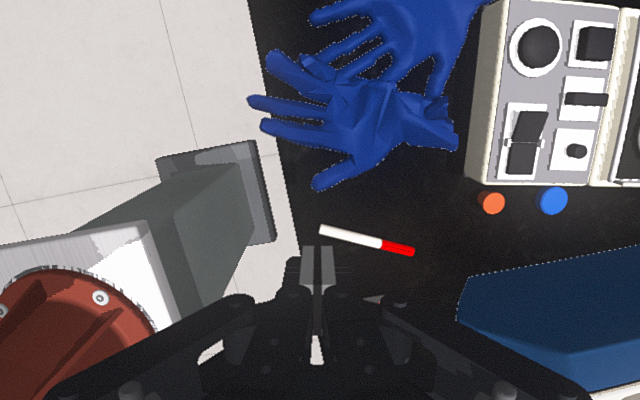

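Call:
drive_tool:
  motion:
    - {"grip":1,"dp":[0.033,0.005,0]}
    - {"grip":1,"dp":[0.033,0.005,0]}
    - {"grip":1,"dp":[0.033,0.005,0]}
    - {"grip":1,"dp":[0.033,0.005,0]}
    - {"grip":1,"dp":[0.033,0.005,0]}

```text
schema error: expected keys grip, dp, turn
```

Run:
```python
from h import *
from cell import env
import json
o=env.get_obs(); print(o['clock'],o['position'],o['tcp_rot'])
c=env.capture("wrist"); cv2.imwrite("pics/w2.png",c['img'][:,:,::-1])
np.savez("w2.npz",pos=o['position'],rot=o['tcp_rot'],mount=c['mount'],fov=c['fov_y'],cx=c['cx'],cy=c['cy'],D=c['D'])
```

```text
3.025 [381.87462277 195.29161886 250.45763993] [-1.56914084e-03  9.96307916e-01 -8.58340590e-02  7.67440285e-04]
```

View pics/w2.png

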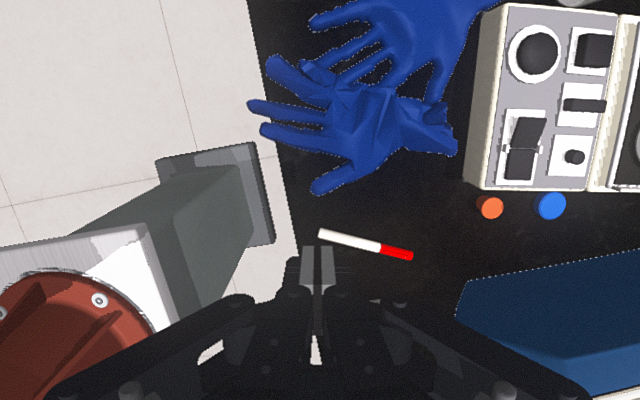

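Call:
drive_tool:
  motion:
    - {"grip":1,"dp":[0.036,0.007,0],"turn":[0,0,0]}
    - {"grip":1,"dp":[0.036,0.007,0],"turn":[0,0,0]}
    - {"grip":1,"dp":[0.036,0.007,0],"turn":[0,0,0]}
    - {"grip":1,"dp":[0.036,0.007,0],"turn":[0,0,0]}
    - {"grip":1,"dp":[0,0,0],"turn":[0,0,0]}

```text
clock: 3.7
position: [518.7, 134.9, 249.9]
tcp_rot: [0.0, 0.996, -0.091, 0.0]
ft_force: [-0.8, -1.4, -0.1]
gripper_width: 0.1
```

Run:
```python
from h import *
from cell import env
import json
o=env.get_obs(); print(o['clock'],o['position'],o['tcp_rot'])
c=env.capture("wrist"); cv2.imwrite("pics/w3.png",c['img'][:,:,::-1])
np.savez("w3.npz",pos=o['position'],rot=o['tcp_rot'],mount=c['mount'],fov=c['fov_y'],cx=c['cx'],cy=c['cy'],D=c['D'])
```

```text
3.7 [518.65822303 134.91051858 249.85873368] [ 1.89707864e-04  9.95883446e-01 -9.06428175e-02  6.91016350e-05]
```

View pics/w3.png

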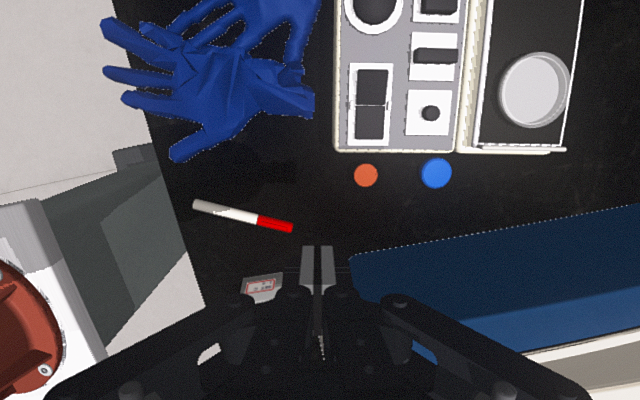

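```bash
cat > ov.py <<'E'
from h import *
def cam(n):
    d=np.load(n); q=d['rot']; T=np.eye(4); T[:3,:3]=R.from_quat([q[1],q[2],q[3],q[0]]).as_matrix(); T[:3,3]=d['pos']
    return dict(fov_y=float(d['fov']),cx=float(d['cx']),cy=float(d['cy']),D=d['D']),T@d['mount']
def overlay(img,c,W,p,out,roi):
    im=cv2.imread(img); x,y,w,h=roi; k=4
    im=cv2.resize(im[y:y+h,x:x+w],None,fx=k,fy=k,interpolation=cv2.INTER_CUBIC)
    def rect(cx,cy,hx,hy,z): return [[cx+a*hx,cy+b*hy,z] for a,b in((1,1),(1,-1),(-1,-1),(-1,1))]
    th=np.linspace(0,2*np.pi,24)
    polys=[rect(0,0,58,86,60),rect(27,48,14,14,76),rect(27,0,18,6,76),[[27+7*np.cos(t),-48+7*np.sin(t),76] for t in th],[[-27+18*np.cos(t),42+18*np.sin(t),75] for t in th],[[-40,-42,70],[-14,-42,70]],[[-40,-14,80],[-14,-14,80]]]
    for P in polys:
        uv=((proj(s2w(p,P),c,W)-[x,y]+.5)*k).astype(int)
        cv2.polylines(im,[uv],True,(0,0,255),1)
    cv2.imwrite(out,im)
E
python3 - <<'E'
from ov import *
c,W=cam("w3.npz"); overlay("pics/w3.png",c,W,[609.6,232.5,-.1785],"pics/w3o.png",(325,0,165,150))
E
```

```text
(no output)
```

View pics/w3o.png

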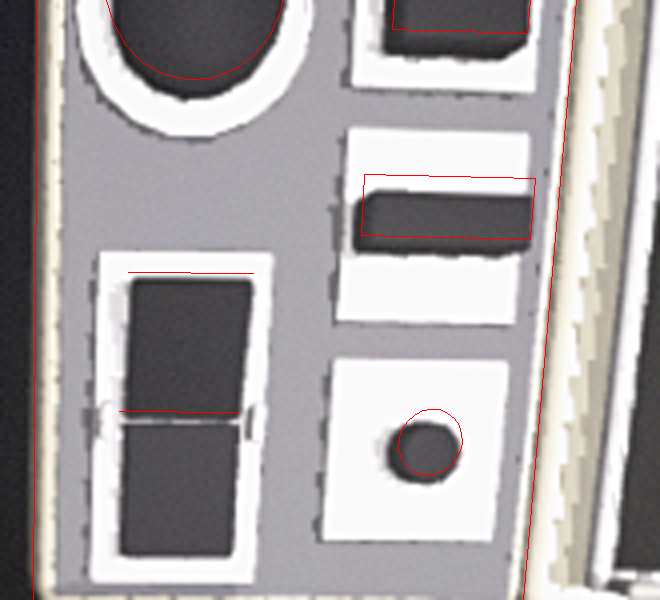

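Call:
drive_tool:
  motion:
    - {"grip":1,"dp":[0.0111,-0.0228,0.03],"turn":[0,0,0]}
    - {"grip":1,"dp":[0.0111,-0.0228,0.03],"turn":[0,0,0]}
    - {"grip":1,"dp":[0.0111,-0.0228,0.03],"turn":[0,0,0]}
    - {"grip":1,"dp":[0.011,-0.023,0.03],"turn":[0,0,0]}
    - {"grip":1,"dp":[0,0,0.018],"turn":[0,0,0]}

```text
clock: 4.38
position: [575.9, 219.8, 110.8]
tcp_rot: [0.0, 0.996, -0.089, -0.001]
ft_force: [-0.1, 0.1, -0.2]
gripper_width: 0.3
```

```bash
cat > snap.py <<'E'
import sys
from ov import *
from cell import env
n=sys.argv[1]; o=env.get_obs(); print(o['clock'],np.round(o['position'],1),np.round(o['ft_force'],1))
c=env.capture("side"); im=cv2.resize(c['img'][130:260,270:420,::-1],None,fx=4,fy=4,interpolation=cv2.INTER_CUBIC)
cv2.imwrite(f"pics/{n}s.png",im)
o=env.get_obs();print(np.round(o['position'],2),np.round(o['tcp_rot'],4))
c=env.capture("wrist"); cv2.imwrite(f"pics/{n}w.png",c['img'][:,:,::-1])
E
python3 snap.py a
```

```text
4.375 [575.9 219.8 110.8] [-0.1  0.1 -0.2]
[574.4  218.92 108.93] [ 7.000e-04  9.961e-01 -8.870e-02 -2.200e-03]
```

View pics/as.png

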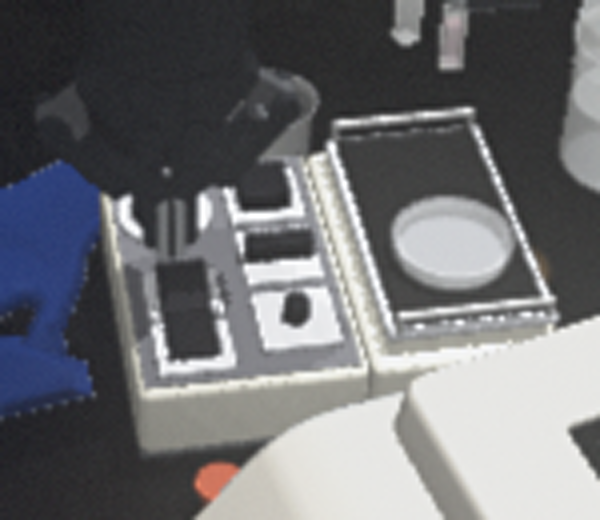

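View pics/aw.png

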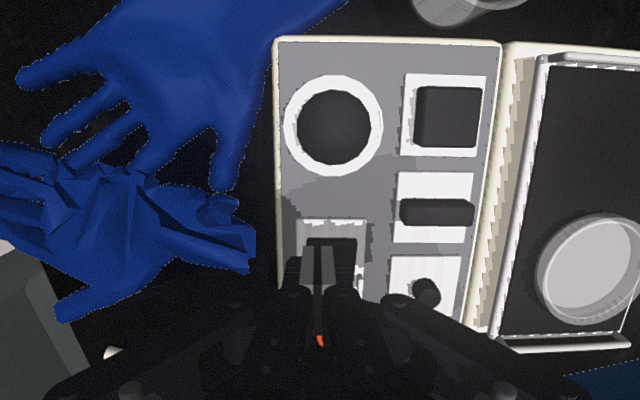

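Run:
```python
from ov import *
from cell import env
for i in range(3):
    o=env.get_obs(); print(o['clock'],np.round(o['position'],2),np.round(o['tcp_rot'],4))
c=env.capture("wrist")
cv2.imwrite("pics/b.png",c['img'][:,:,::-1])
np.savez("b.npz",pos=o['position'],rot=o['tcp_rot'],mount=c['mount'],fov=c['fov_y'],cx=c['cx'],cy=c['cy'],D=c['D'])
cc,W=cam("b.npz"); overlay("pics/b.png",cc,W,[608.7,230.7,-.1785],"pics/bo.png",(265,30,200,150))
overlay("pics/b.png",cc,W,[608.7,230.7,-.1785],"pics/bo2.png",(265,160,200,150))
T=W@np.linalg.inv(c['mount'])
print(proj((T@np.array([[0,0,19,1],[0,0,29,1]]).T).T[:,:3],cc,W))
```

```text
4.475 [574.47 218.57 110.39] [ 7.00e-04  9.96e-01 -8.90e-02 -2.10e-03]
4.475 [574.47 218.57 110.39] [ 7.00e-04  9.96e-01 -8.90e-02 -2.10e-03]
4.475 [574.47 218.57 110.39] [ 7.00e-04  9.96e-01 -8.90e-02 -2.10e-03]
[[318.65323305 261.10257259]
 [318.56619763 251.83713042]]
```

View pics/bo.png

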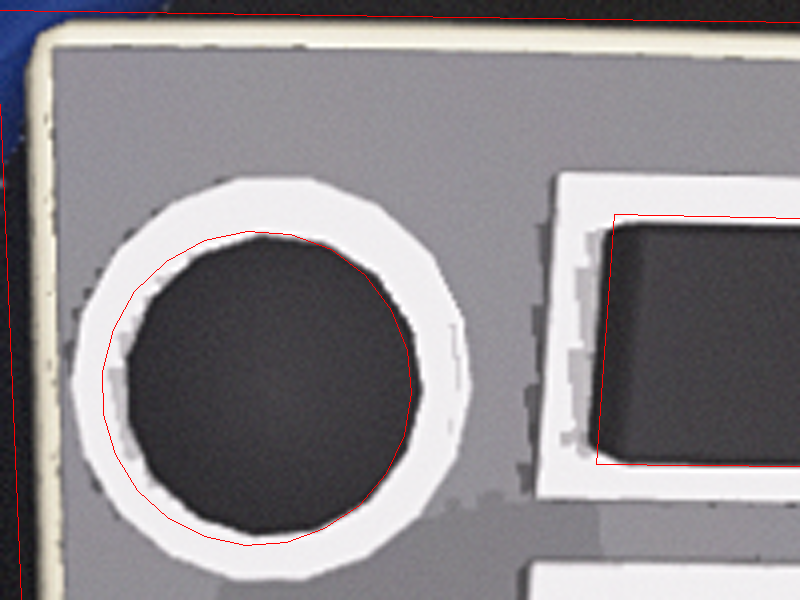

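View pics/bo2.png

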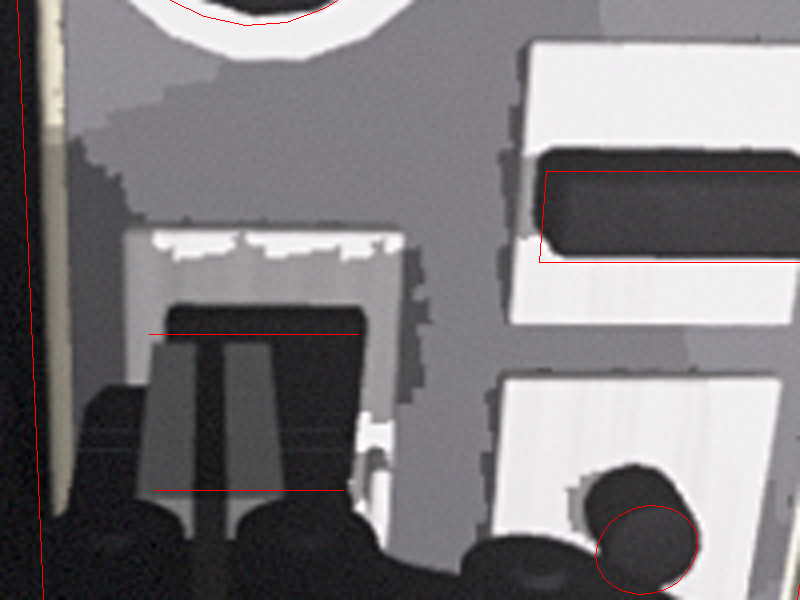

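Call:
drive_tool:
  motion:
    - {"grip":1,"dp":[0.004,0.0005,0],"turn":[0,0,0]}
    - {"grip":1,"dp":[0,0,0.004],"turn":[0,0,0]}
    - {"grip":1,"dp":[0,0,0.005],"turn":[0,0,0]}
    - {"grip":1,"dp":[0,0,0.005],"turn":[0,0,0]}
    - {"grip":1,"dp":[0,0,0],"turn":[0,0,0]}

```text
clock: 5.15
position: [580.6, 217.3, 97.9]
tcp_rot: [0.0, 0.996, -0.089, -0.0]
ft_force: [-0.4, 0.0, 0.0]
gripper_width: -0.1
```

Call:
drive_tool:
  motion:
    - {"grip":1,"dp":[0,0,0.002],"turn":[0,0,0]}
    - {"grip":1,"dp":[0,0,0.002],"turn":[0,0,0]}
    - {"grip":1,"dp":[0,0,0.002],"turn":[0,0,0]}
    - {"grip":1,"dp":[0,0,0.001],"turn":[0,0,0]}
    - {"grip":1,"dp":[0,0,0],"turn":[0,0,0]}

```text
clock: 5.78
position: [580.8, 217.3, 91.2]
tcp_rot: [0.0, 0.996, -0.089, 0.0]
ft_force: [0.7, 1.3, 0.8]
gripper_width: 0.1
```

```bash
python3 snap.py c
```

```text
5.775 [580.8 217.3  91.2] [0.7 1.3 0.8]
[580.72 217.2   91.21] [ 2.00e-04  9.96e-01 -8.94e-02 -1.00e-04]
```

View pics/cs.png

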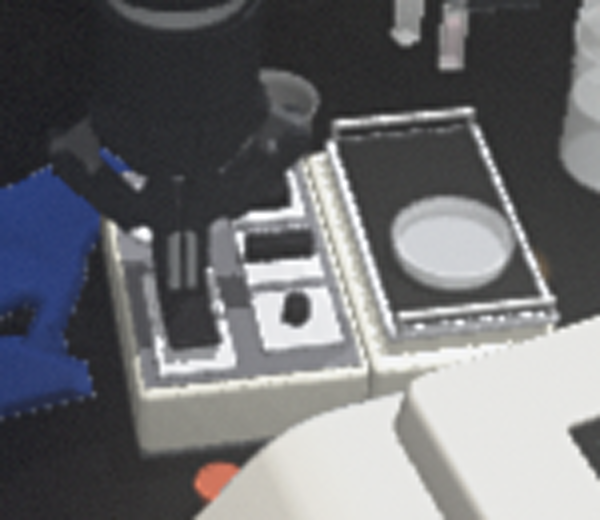

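View pics/cw.png

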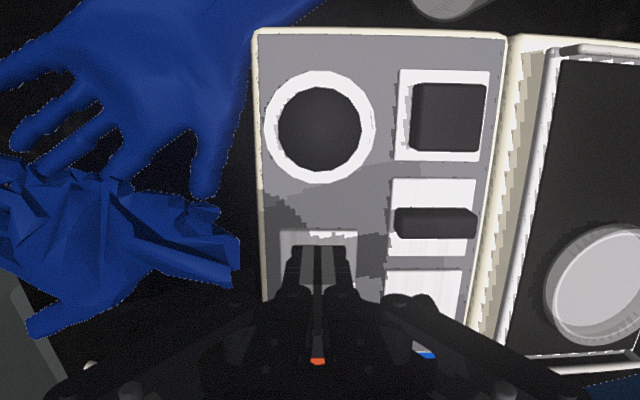

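Call:
drive_tool:
  motion:
    - {"grip":1,"dp":[0,0,0.001],"turn":[0,0,0]}
    - {"grip":1,"dp":[0,0,0.001],"turn":[0,0,0]}
    - {"grip":1,"dp":[0,0,0.001],"turn":[0,0,0]}
    - {"grip":1,"dp":[0,0,0],"turn":[0,0,0]}
    - {"grip":1,"dp":[0,0,0],"turn":[0,0,0]}

```text
clock: 6.5
position: [580.8, 217.3, 88.9]
tcp_rot: [0.0, 0.996, -0.089, 0.0]
ft_force: [-2.0, -0.6, 8.0]
gripper_width: -0.1
```

Call:
drive_tool:
  motion:
    - {"grip":1,"dp":[0,0,0.001],"turn":[0,0,0]}
    - {"grip":1,"dp":[0,0,0],"turn":[0,0,0]}
    - {"grip":1,"dp":[0,0,0],"turn":[0,0,0]}
    - {"grip":1,"dp":[0,0,0],"turn":[0,0,0]}
    - {"grip":1,"dp":[0,0,0],"turn":[0,0,0]}

```text
clock: 7.12
position: [580.9, 217.3, 88.8]
tcp_rot: [-0.0, 0.996, -0.089, 0.0]
ft_force: [-4.9, -1.6, 16.5]
gripper_width: 0.1
```

Call:
drive_tool:
  motion:
    - {"grip":1,"dp":[0,0,-0.015],"turn":[0,0,0]}
    - {"grip":1,"dp":[0,0,-0.012],"turn":[0,0,0]}
    - {"grip":1,"dp":[0.026,-0.009,0],"turn":[0,0,0]}
    - {"grip":1,"dp":[0.026,-0.009,0],"turn":[0,0,0]}
    - {"grip":1,"dp":[0,0,0],"turn":[0,0,0]}

```text
clock: 7.75
position: [636.7, 225.9, 114.4]
tcp_rot: [-0.0, 0.996, -0.09, 0.001]
ft_force: [-0.3, 0.3, -0.1]
gripper_width: 0.2
```

```bash
python3 snap.py d
```

```text
7.75 [636.7 225.9 114.4] [-0.3  0.3 -0.1]
[635.36 225.75 114.2 ] [ 1.00e-04  9.96e-01 -8.94e-02 -1.00e-04]
```

View pics/ds.png

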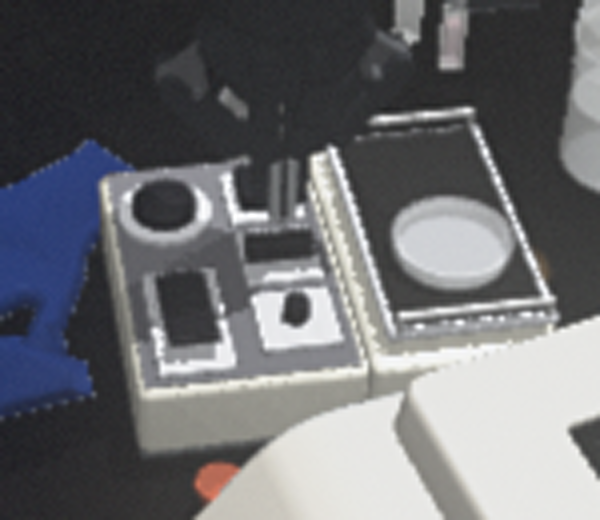

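View pics/dw.png

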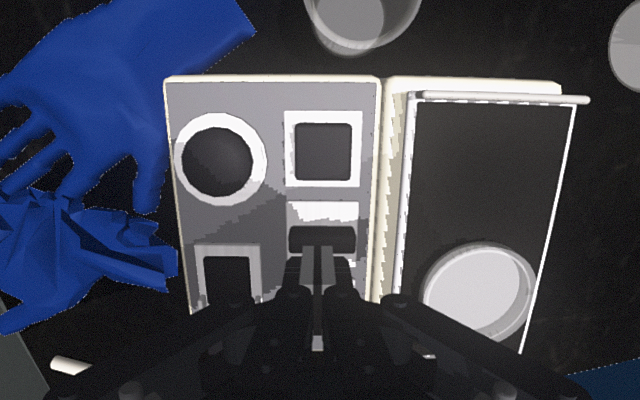

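Call:
drive_tool:
  motion:
    - {"grip":1,"dp":[0,0,0.006],"turn":[0,0,0]}
    - {"grip":1,"dp":[0,0,0.006],"turn":[0,0,0]}
    - {"grip":1,"dp":[0,0,0.004],"turn":[0,0,0]}
    - {"grip":1,"dp":[0,0,0.003],"turn":[0,0,0]}
    - {"grip":1,"dp":[0,0,0],"turn":[0,0,0]}

```text
clock: 8.48
position: [635.0, 225.8, 95.1]
tcp_rot: [0.0, 0.996, -0.089, -0.0]
ft_force: [-0.4, 0.9, -0.4]
gripper_width: 0.0
```

Call:
drive_tool:
  motion:
    - {"grip":1,"dp":[0,0,0.002],"turn":[0,0,0]}
    - {"grip":1,"dp":[0,0,0.002],"turn":[0,0,0]}
    - {"grip":1,"dp":[0,0,0.001],"turn":[0,0,0]}
    - {"grip":1,"dp":[0,0,0.001],"turn":[0,0,0]}
    - {"grip":1,"dp":[0,0,0],"turn":[0,0,0]}

```text
clock: 9.1
position: [635.3, 225.9, 89.3]
tcp_rot: [-0.0, 0.996, -0.089, 0.0]
ft_force: [0.3, 0.6, 2.1]
gripper_width: 0.2
```

Call:
drive_tool:
  motion:
    - {"grip":1,"dp":[0,0,0.001],"turn":[0,0,0]}
    - {"grip":1,"dp":[0,0,0.0005],"turn":[0,0,0]}
    - {"grip":1,"dp":[0,0,0],"turn":[0,0,0]}
    - {"grip":1,"dp":[0,0,0],"turn":[0,0,0]}
    - {"grip":1,"dp":[0,0,0],"turn":[0,0,0]}

```text
clock: 9.72
position: [635.4, 225.9, 89.0]
tcp_rot: [-0.0, 0.996, -0.089, 0.0]
ft_force: [-2.3, -0.4, 11.1]
gripper_width: 0.1
```

Call:
drive_tool:
  motion:
    - {"grip":1,"dp":[0,0,-0.015],"turn":[0,0,0]}
    - {"grip":1,"dp":[0,0,-0.011],"turn":[0,0,0]}
    - {"grip":1,"dp":[-0.027,-0.021,0],"turn":[0,0,0]}
    - {"grip":1,"dp":[-0.027,-0.021,0],"turn":[0,0,0]}
    - {"grip":1,"dp":[0,0,0],"turn":[0,0,0]}

```text
clock: 10.35
position: [588.1, 278.4, 114.4]
tcp_rot: [-0.0, 0.996, -0.088, -0.0]
ft_force: [1.5, -0.4, 1.0]
gripper_width: -0.2
```

```bash
python3 snap.py e
```

```text
10.35 [588.1 278.4 114.4] [ 1.5 -0.4  1. ]
[589.16 277.54 114.36] [-0.000e+00  9.961e-01 -8.850e-02  2.000e-04]
```

View pics/es.png

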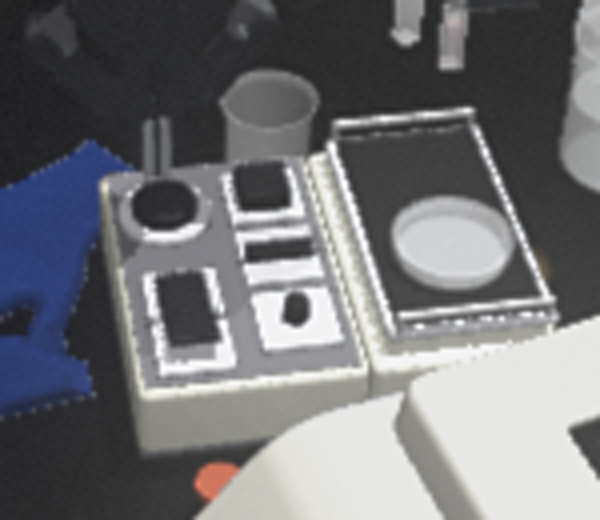

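View pics/ew.png

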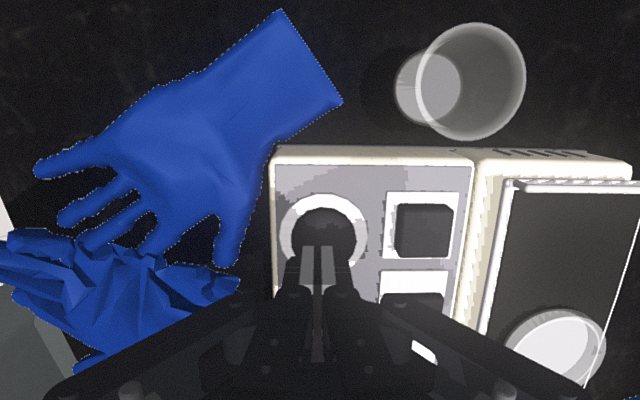

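Call:
drive_tool:
  motion:
    - {"grip":1,"dp":[0.001,0,0.006],"turn":[0,0,0]}
    - {"grip":1,"dp":[0,0,0.006],"turn":[0,0,0]}
    - {"grip":1,"dp":[0,0,0.004],"turn":[0,0,0]}
    - {"grip":1,"dp":[0,0,0.003],"turn":[0,0,0]}
    - {"grip":1,"dp":[0,0,0],"turn":[0,0,0]}

```text
clock: 11.08
position: [590.5, 276.4, 94.6]
tcp_rot: [0.0, 0.996, -0.089, -0.0]
ft_force: [0.0, 0.3, 1.2]
gripper_width: 0.3
```

Call:
drive_tool:
  motion:
    - {"grip":1,"dp":[0,0,0.002],"turn":[0,0,0]}
    - {"grip":1,"dp":[0,0,0.002],"turn":[0,0,0]}
    - {"grip":1,"dp":[0,0,0.001],"turn":[0,0,0]}
    - {"grip":1,"dp":[0,0,0.001],"turn":[0,0,0]}
    - {"grip":1,"dp":[0,0,0],"turn":[0,0,0]}

```text
clock: 11.7
position: [590.6, 276.6, 89.0]
tcp_rot: [-0.0, 0.996, -0.089, 0.0]
ft_force: [0.3, -1.0, 4.8]
gripper_width: -0.1
```

Call:
drive_tool:
  motion:
    - {"grip":1,"dp":[0,0,0.001],"turn":[0,0,0]}
    - {"grip":1,"dp":[0,0,0.0005],"turn":[0,0,0]}
    - {"grip":1,"dp":[0,0,0],"turn":[0,0,0]}
    - {"grip":1,"dp":[0,0,0],"turn":[0,0,0]}
    - {"grip":1,"dp":[0,0,0],"turn":[0,0,0]}

```text
clock: 12.32
position: [590.7, 276.6, 88.6]
tcp_rot: [-0.0, 0.996, -0.089, 0.001]
ft_force: [-3.3, -2.6, 14.9]
gripper_width: 0.1
```

Fully down (stop reached at about 15 N). Release and retreat.

Call:
drive_tool:
  motion:
    - {"grip":1,"dp":[0,0,-0.02],"turn":[0,0,0]}
    - {"grip":1,"dp":[0,0,-0.03],"turn":[0,0,0]}
    - {"grip":1,"dp":[0,0,-0.04],"turn":[0,0,0]}
    - {"grip":1,"dp":[-0.02,0,-0.03],"turn":[0,0,0]}
    - {"grip":1,"dp":[-0.03,0,0],"turn":[0,0,0]}

```text
clock: 12.95
position: [542.4, 286.1, 209.4]
tcp_rot: [-0.001, 0.996, -0.09, 0.002]
ft_force: [-0.6, 0.3, -1.0]
gripper_width: -0.3
```

Call:
drive_tool:
  motion:
    - {"grip":1,"dp":[-0.03,0,0],"turn":[0,0,0]}
    - {"grip":1,"dp":[-0.03,0,0],"turn":[0,0,0]}
    - {"grip":1,"dp":[0,0,0],"turn":[0,0,0]}
    - {"grip":1,"dp":[0,0,0],"turn":[0,0,0]}
    - {"grip":1,"dp":[0,0,0],"turn":[0,0,0]}

```text
clock: 13.58
position: [483.0, 296.0, 207.1]
tcp_rot: [-0.0, 0.996, -0.09, 0.0]
ft_force: [0.2, 0.1, -0.8]
gripper_width: -0.0
```

```bash
python3 snap.py f; python3 -c "
import cv2
from cell import env
cv2.imwrite('pics/ft.png',env.capture('top')['img'][:,:,::-1])"
```

```text
13.575 [483.  296.  207.1] [ 0.2  0.1 -0.8]
[482.91 296.01 207.04] [ 0.      0.996  -0.0896 -0.    ]
```

View pics/fs.png

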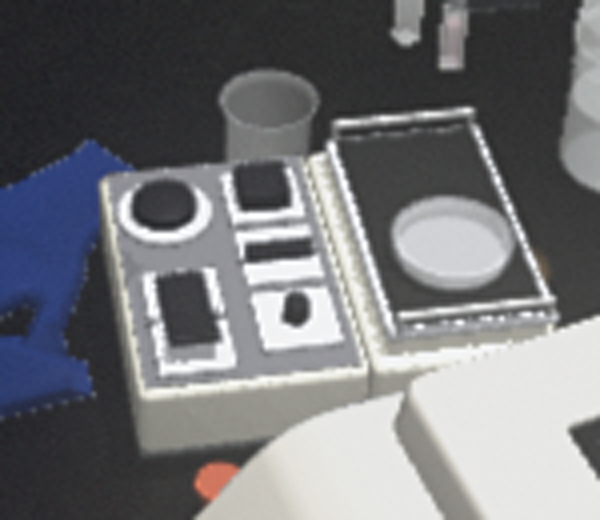

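View pics/fw.png

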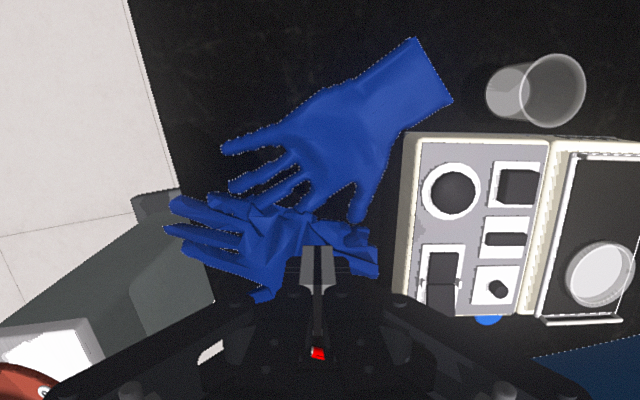

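View pics/ft.png

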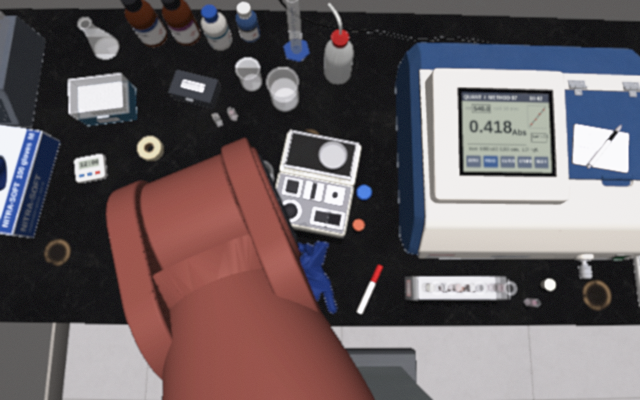

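The last pictures show the rocker tipped with its right end raised, the bar key low, the button back up and everything else unmoved. The arm touches nothing, so I'm handing in.

```bash
python3 -c "
from cell import env
print(env.job_done())"
```

```text
the job is handed in; nothing more can be done
None
```

I switched the rocker on, pushed the bar key in, then pressed and released the start button, in that order with shut fingertips. I handed the job in at about 13.7 s of the 42 s allowed.

- **Presses:** each one went down until it met a hard stop. The wrist read about 16 N on the rocker, 11 N on the bar key and 15 N on the button. The joint values themselves can't be read, so full travel is judged from these stops and the pictures.
- **Controls at the end:** the rocker's right end is raised, the bar key sits low and stays there, and the start button is back up. The square and pin keys look untouched.
- **Other things:** the dish, marker, bottle cap and stopper look where they stood. The arm hid the beaker in the last top view, but the side and wrist pictures show it standing in place.
- **Robot:** the arm was retracted and clear of everything, with wrist force readings under 1 N.

One measurement disagreed. My shaker position from the top and side cameras was 2 to 3 mm off what the wrist camera showed. I shifted the estimate by about 2 mm before pressing, and the tip then lined up well enough on all three controls.

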